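Sweep specimen discs through the counting-tray gate

TASK

The specimen discs have been looked at under the microscope: put them away by sweeping all three across the deck of the grey counting tray with the fingertips, one at a time, through the gate in its fence so that each drops into the collecting slot before the next one follows. Only push the discs, never pick one up off the deck. Leave the vial and the loupe standing at the back of the tray, and the pen, tweezers, sample pot and lid lying beside it, where they are, and finish with the hand clear.

Things in the scene. Friction and masses are not known exactly. Their poses are not given: they have to be found in the camera images.
- tray: grey plastic counting tray, fixed. Origin on the table; its y points along the deck and out through the gate, z up. Spans x -110 to 110, y -176 to 124 mm. Flat deck 50 mm above the table: x -104 to 104, y -170 to 2 mm, then two straight fences funnel it from x = +-104 at y = 2 to the gate at y = 49. Fences and rim are 6 mm thick and stand 12 mm above the deck
- gate (a point): middle of the gate on the deck surface, at (0, 53, 50) mm of the tray. The gate is a gap 44 mm wide (tray x) in the 6 mm thick fence (tray y 50 to 56), open at the top. The deck ends in a sharp edge at tray y = 56, 3 mm past this point; a disc tips into the slot once its centre has passed that edge
- slot (a point): centre of the floor of the collecting slot, at (0, 87, 6) mm of the tray. The slot is open at the top, sunk 44 mm below the deck just beyond the gate, 62 mm wide (tray y 56 to 118) and 130 mm long (tray x -65 to 65)
- disc_a: specimen disc 34 mm across, 8 mm thick, 11 to 19 g, white back and clear resin face with a dark beetle in it, lying flat and loose on the tray's deck; it slides easily. Origin at its centre (half-way up: 54 mm above the table while on the deck); z is its axis, up at the start
- disc_b: specimen disc 34 mm across, 8 mm thick, 11 to 19 g, white back and clear resin face with a few brown seeds in it, lying flat and loose on the tray's deck; it slides easily. Origin at its centre (half-way up: 54 mm above the table while on the deck); z is its axis, up at the start
- disc_c: specimen disc 34 mm across, 8 mm thick, 11 to 19 g, white back and clear resin face with a reddish shell in it, lying flat and loose on the tray's deck; it slides easily. Origin at its centre (half-way up: 54 mm above the table while on the deck); z is its axis, up at the start
- vial: capped glass vial standing on the back part of the deck, 26 mm across, 48 mm tall; origin at the middle of its foot. Leave it
- loupe: black eye loupe standing on the back part of the deck, waisted, 32 mm across, 32 mm tall; origin at the middle of its foot. Leave it
- pen: ball pen lying on the table along the tray's robot side, 140 mm long, 11 mm high; origin under its middle, x along it. Leave it
- tweezers: steel tweezers lying on the table along the tray's far side, 130 mm long, 8 mm high; origin under their middle, x along them. Leave them
- pot: open white sample pot, 48 mm across, 18 mm tall, on the table at the tray's robot side; origin at the middle of its foot. Leave it
- pot_lid: round white lid of the pot, 52 mm across, 7 mm tall, lying on the table at the tray's far side; origin under its centre. Leave it
Mind the look-alikes: they are no part of the job. What is shaped like the disc_a but yellow is not meant.

How it is judged (in metres and radians):
On the way, in this order (a step that is already met when the one before it is completed fails the run):
1. one disc is down in the slot (((y of disc_a in the frame of tray between 0.054 and 0.12 m and x of disc_a in the frame of tray between -0.067 and 0.067 m and z of disc_a in the frame of tray below 0.046 m) or (y of disc_b in the frame of tray between 0.054 and 0.12 m and x of disc_b in the frame of tray between -0.067 and 0.067 m and z of disc_b in the frame of tray below 0.046 m) or (y of disc_c in the frame of tray between 0.054 and 0.12 m and x of disc_c in the frame of tray between -0.067 and 0.067 m and z of disc_c in the frame of tray below 0.046 m))), for 0.2 s.
2. a second disc has followed it ((((y of disc_a in the frame of tray between 0.054 and 0.12 m and x of disc_a in the frame of tray between -0.067 and 0.067 m and z of disc_a in the frame of tray below 0.046 m) and (y of disc_b in the frame of tray between 0.054 and 0.12 m and x of disc_b in the frame of tray between -0.067 and 0.067 m and z of disc_b in the frame of tray below 0.046 m)) or ((y of disc_a in the frame of tray between 0.054 and 0.12 m and x of disc_a in the frame of tray between -0.067 and 0.067 m and z of disc_a in the frame of tray below 0.046 m) and (y of disc_c in the frame of tray between 0.054 and 0.12 m and x of disc_c in the frame of tray between -0.067 and 0.067 m and z of disc_c in the frame of tray below 0.046 m)) or ((y of disc_b in the frame of tray between 0.054 and 0.12 m and x of disc_b in the frame of tray between -0.067 and 0.067 m and z of disc_b in the frame of tray below 0.046 m) and (y of disc_c in the frame of tray between 0.054 and 0.12 m and x of disc_c in the frame of tray between -0.067 and 0.067 m and z of disc_c in the frame of tray below 0.046 m)))), for 0.2 s.
3. the third disc has followed (y of disc_a in the frame of tray between 0.054 and 0.12 m and x of disc_a in the frame of tray between -0.067 and 0.067 m and z of each of disc_a, disc_b, disc_c in the frame of tray below 0.046 m and y of disc_b in the frame of tray between 0.054 and 0.12 m and x of disc_b in the frame of tray between -0.067 and 0.067 m and y of disc_c in the frame of tray between 0.054 and 0.12 m and x of disc_c in the frame of tray between -0.067 and 0.067 m), for 0.2 s.
At the end, for the whole second after the job is handed in: all three discs lie at rest in the collecting slot, each one's centre between the slot's walls and at least 4 mm below the deck's level; the vial and the loupe still stand upright (all of step 3 and linear speed of each of disc_a, disc_b, disc_c below 0.02 m/s and angle between each of vial, loupe's own z axis and vertical below 0.2 rad); the robot touches nothing.
It fails at once if a disc is lifted off the deck (its centre 11 mm or more above where it lies on the deck) (z of any of disc_a, disc_b, disc_c in the frame of tray above 0.065 m).
It fails at once if the vial, loupe, pen, tweezers, pot or its lid is moved more than 15 mm (distance of any of vial, loupe, pen, tweezers, pot, pot_lid from where it was at the start of the episode above 0.015 m).
It also fails if it takes over 58 s, if anything falls off the work surface, if the arm or the gripper's body presses on something with over 40 N, if the wrist force passes 120 N, or if a joint passes its speed limit or range.

ROBOT

A 6-joint arm with a two-finger parallel gripper is mounted at the origin on the work surface. World frame = base frame: x ahead of the robot, y to its left, z up, the work surface at z = 0. Lengths are in mm, angles in rad, forces in N, time in s.
With the tool pointing down it reaches from about 325 to 925 mm from the base axis. Payload 3.1 kg.
Tool frame: the origin (TCP) lies on the centre line of the jaws, within the pads' length; the fingertips stand 17 mm ahead of it and the grasp point (between the pads) lies 2 mm behind it (r.finger_overhang is the distance from the TCP to the fingertips, in mm); z points along the fingers, y is the direction in which the jaws open and shut (so a half turn about z gives the same grasp; the last joint's range is limited). The gripper opens to 85 mm and grips with 20 to 120 N. Pads are 22 mm wide; open, the fingers measure 114 mm over their backs; the gripper's body (76 mm by 85 mm) begins 54 mm behind the grasp point. The pads swing forward as they close: fully open they stand 13 mm farther back than shut.
Start: joints at [1.108, 0.217, 1.613, -0, 1.311, -0.112], TCP at [214.763, 586.955, 248.3] pointing down, gripper open.
Joint ranges: [-2.75, 2.75], [-0.78, 2.1], [0.31, 2.55], [-1.13, 4.27], [0.13, 2.63], [-2.58, 2.58]. Speed limits (rad/s): [2.79, 2.79, 3.14, 3.14, 3.14, 3.14].

INTERFACE

Orientations are given as a unit quaternion [w, x, y, z].
In Python, from bench import r gives the robot as it stands.
- The arm moves only by the tool step_arm, never from a script. Its argument "targets" is a list of rows, each a list of 4 numbers: the shift along the tool's x, y, z in cm, then the turn about the tool's z in rad. A call has exactly 5 rows; each row shifts and turns the pose as measured when the row begins, along the tool's axes as they then stand; what a row does not reach is not made up. A row lasts 1/8 s, in which the tool goes at most 62.5 mm and 10.7 degrees, less where a joint would pass 70% of its speed; a pose out of reach is approached as far as the arm can. A call is refused whole if a number of a shift passes 6.25 or a number of a turn 0.188, either way. A call with a gripper value outside its range is refused whole. "jaw" is the opening, from 0 (shut) to 1 (fully open), set as the call begins (left out, the last holds). The fingers move at their own pace and stop on an object; "grip_force" is the grip in N (left out, the last holds). Time passes only in rows, so rows that do not move let the fingers close, or fill a call up. It gives the time, the measured TCP pose, the force and the opening at its end, in the units of the state.
- r.sense(): the state, without advancing time (a new reading comes with each control period).
- r.get_image(name): name is "side" or "top"; returns the picture (384x512x3 uint8, blue, green, red); there is no depth.
- r.camera_info(name): a dict with "mtx" (3x3 intrinsics, pixels), "xyz" and "rotation" of the camera in the world. Camera axes: x right, y down, z forward; pixel columns grow to the right and rows downward; lengths in mm; the calibration is good to about 2 mm. A picture is of the moment at which its call begins. camera_info takes no time and is no camera call.
- r.job_done(): hands the job in, once; it reports no verdict.
The state is a dict: "t": time; "joint_pos": joint angles; "dq": joint speeds; "joint_efforts": joint torques, N m; "tool_pos": TCP position; "eef_rot": TCP orientation; "contact_force": force on the tool from outside, world axes, zero at the start; "torque": the same for the moment, N m; "gripper_width": finger opening in mm.
Only numpy, scipy, OpenCV 4.12 (cv2) and the standard library are available. Lean on these libraries where they do the work, as an engineer would, in place of code of your own. Each camera call takes 0.05 s, during which the arm holds its last target.

## Working session

There is one attempt and no reset: what is moved stays moved. The work goes in short steps, Python scripts to look and compute and a tool call to move; the robot and the scene stay as the last step left them, time stands still between calls to the robot, and variables do not carry over. Pictures are saved under pics/ and viewed, and the job is handed in when it is done.

Besides the shell and the picture viewer there is one more tool, called after "Call:" as name(argument=value, ...), one argument or row to a line, values as JSON. step_arm: Moves the arm, as the interface text tells. Its arguments: {"type":"object","properties":{"targets":{"type":"array","items":{"type":"array","items":{"type":"number"}}},"jaw":{"type":"number"},"grip_force":{"type":"number"}},"required":["targets"]}

```bash
ls; mkdir -p pics; python3 - <<'E'
from bench import r
import cv2
s=r.sense(); print({k:s[k] for k in('t','tool_pos','eef_rot','gripper_width')}, r.finger_overhang)
for n in('top','side'):
    cv2.imwrite(f'pics/{n}0.png',r.get_image(n)); c=r.camera_info(n); print(n,c)
E
```

```text
pics
{'t': 0.0, 'tool_pos': array([214.39063527, 586.25061321, 246.96146475]), 'eef_rot': array([-3.35842675e-04,  1.74475917e-01,  9.84660719e-01, -1.14436512e-03]), 'gripper_width': 84.97314122924628} 17.0
top {'mtx': array([[402.04954514,   0.        , 256.15009083],
       [  0.        , 402.04954514, 188.99721165],
       [  0.        ,   0.        ,   1.        ]]), 'xyz': array([478.17274169,  -7.43108572, 822.01158092]), 'rotation': array([-0.05217183,  0.70822461, -0.70144525,  0.06058516])}
side {'mtx': array([[381.85823484,   0.        , 257.68333895],
       [  0.        , 381.85823484, 191.71324986],
       [  0.        ,   0.        ,   1.        ]]), 'xyz': array([507.12187166, 666.93460681, 664.23192594]), 'rotation': array([ 0.03256563, -0.04837362,  0.90411893, -0.42328291])}
```

View pics/top0.png

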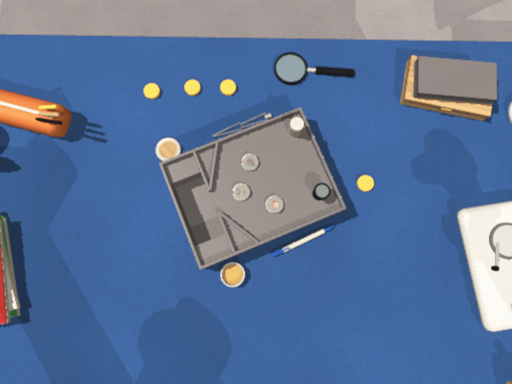

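View pics/side0.png

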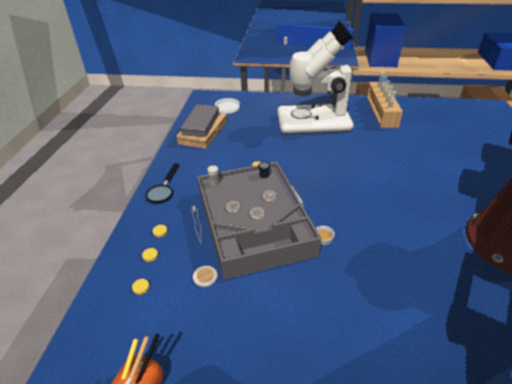

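Top view: tray corners are at about (300,109), (346,208), (203,268) and (161,165). Three white discs lie on the deck at (250,161), (241,191) and (275,204). The yellow discs at (152,91), (193,87), (228,87) and (366,183) are on the table, so they are the look-alikes. I'll measure and enlarge.

```bash
cat > h.py <<'E'
import numpy as np, cv2
from bench import r
from scipy.spatial.transform import Rotation as R
def cam(n):
    c=r.camera_info(n); q=c['rotation']; return c['mtx'],np.array(c['xyz']),R.from_quat([q[1],q[2],q[3],q[0]])
def ray(n,uv,z):
    K,o,Rt=cam(n); uv=np.atleast_2d(uv).astype(float)
    d=np.c_[(uv[:,0]-K[0,2])/K[0,0],(uv[:,1]-K[1,2])/K[1,1],np.ones(len(uv))]
    d=Rt.apply(d); return o+d*((z-o[2])/d[:,2])[:,None]
def proj(n,P):
    K,o,Rt=cam(n); p=Rt.inv().apply(np.atleast_2d(P)-o); p=p/p[:,2:]; return (p@K.T)[:,:2]
E
python3 - <<'E'
from h import *
im=cv2.imread('pics/top0.png')
cv2.imwrite('pics/crop0.png',cv2.resize(im[95:285,145:365],None,fx=3.6,fy=3.1,interpolation=cv2.INTER_CUBIC)[:600,:800])
hsv=cv2.cvtColor(im,cv2.COLOR_BGR2HSV)
# tray: low saturation region not blue
m=((hsv[...,1]<90)).astype(np.uint8)*255
m[:95]=0;m[285:]=0;m[:,:155]=0;m[:,355:]=0
m=cv2.morphologyEx(m,cv2.MORPH_OPEN,np.ones((9,9)))
cs,_=cv2.findContours(m,cv2.RETR_EXTERNAL,cv2.CHAIN_APPROX_NONE)
c=max(cs,key=cv2.contourArea); print(cv2.contourArea(c)); b=cv2.minAreaRect(c); print(b,cv2.boxPoints(b))
print(ray('top',cv2.boxPoints(b),62))
hc=cv2.approxPolyDP(cv2.convexHull(c),6,True)[:,0]; print(hc); print(ray('top',hc,62))
# discs
g=((hsv[...,2]>135)&(hsv[...,1]<70)).astype(np.uint8); 
n,l,st,ce=cv2.connectedComponentsWithStats(g)
for i in range(1,n):
    x,y=ce[i]
    if 160<x<350 and 100<y<285 and st[i,4]>20: print(ce[i],st[i],ray('top',ce[i],58)[0])
E
```

```text
17760.0
((251.70791625976562, 185.73178100585938), (118.27803802490234, 159.6504669189453), 68.42869567871094) [[155.7306  160.08327]
 [304.19928 101.38637]
 [347.68524 211.3803 ]
 [199.21655 270.0772 ]]
[[ 655.07110003  178.4294311    62.        ]
 [ 777.96865528 -109.95832673   62.        ]
 [ 559.29036546 -190.56875708   62.        ]
 [ 447.42739462   88.12622274   62.        ]]
[[301 109]
 [343 210]
 [198 267]
 [161 158]]
[[ 762.04629125 -103.44534059   62.        ]
 [ 561.84077202 -181.694629     62.        ]
 [ 453.00335422   90.55114698   62.        ]
 [ 659.31312373  168.47531464   62.        ]]
[254.02274538 186.38993118] [  155   107   190   163 13805] [606.27384083 -11.87519619  58.        ]
[219.5        131.82142857] [213 127  17  10  28] [714.40725225  57.07911876  58.        ]
[321.6460177  190.48672566] [316 185  12  12 113] [ 599.66463773 -142.30721867   58.        ]
[303.99095023 239.77375566] [282 229  43  23 221] [ 505.02438297 -107.24596359   58.        ]
[231.75159236 275.78980892] [220 263  25  25 157] [437.34005619  27.93002537  58.        ]
```

View pics/crop0.png

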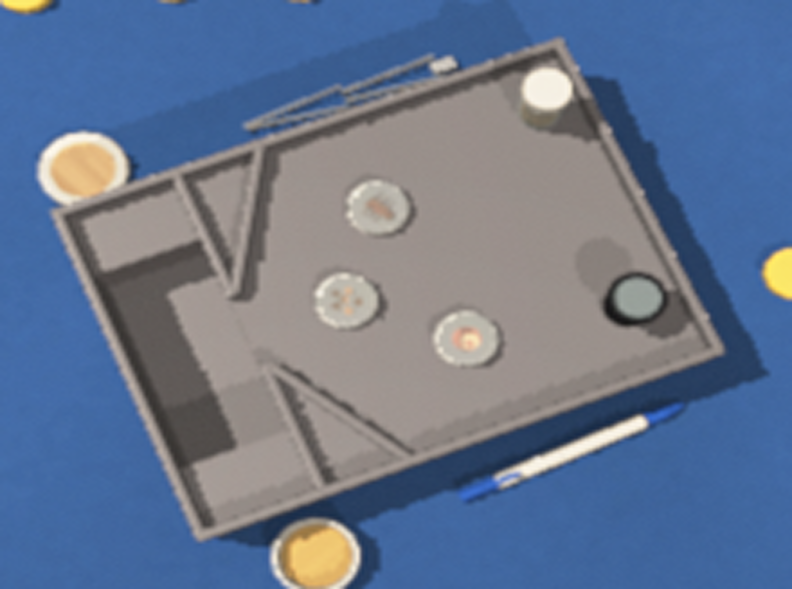

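The crop shows the tray clearly: rim corners, the gate jambs at crop (235,293) and (268,362), the beetle disc (378,208), the seeds disc (347,300) and the shell disc (467,339). All three are white-backed and on the deck; the yellow ones are off the tray. Next I'll work out the tray frame.

```bash
python3 - <<'E'
from h import *
s=np.array([3.6,3.1]); o=np.array([145,95])
c=lambda L: np.array(L)/s+o
W=ray('top',c([(560,40),(722,352),(203,540),(53,213)]),62)[:,:2]
L=np.array([[110,-176],[-110,-176],[-110,124],[110,124]],float)
print(W, [np.linalg.norm(W[i]-W[(i+1)%4]) for i in range(4)])
Lc=L-L.mean(0);Wc=W-W.mean(0)
for sgn in (1,-1):
    l=Lc*[sgn,1]
    th=np.arctan2((l[:,0]*Wc[:,1]-l[:,1]*Wc[:,0]).sum(),(l*Wc).sum())
    M=np.array([[np.cos(th),-np.sin(th)],[np.sin(th),np.cos(th)]])
    t=W.mean(0)-M@(L*[sgn,1]).mean(0)
    res=W-((L*[sgn,1])@M.T+t); print(sgn,th,t,res)
    if sgn==1 or abs(res).max()<5: 
        if abs(res).max()<12: np.savez('tray.npz',M=M,t=t,th=th)
d=np.load('tray.npz');M,t=d['M'],d['t']
def tl(p): return (np.array(p)[:2]-t)@M
print('gate jambs',[tl(p) for p in ray('top',c([(235,293),(268,362)]),62)])
im=cv2.imread('pics/top0.png')
for nm,p,z in(('beetle',(378,208),58),('seeds',(347,300),58),('shell',(467,339),58),('vial',(546,88),98),('loupe',(638,298),82),('pen',(570,452),8),('pot',(316,556),18),('lid',(84,168),7)):
    w=ray('top',c([p]),z)[0]; print(nm,w,tl(w))
sg=np.array([(233,207),(257.5,213),(269,196)])
for p in ray('side',sg,58): print('side',p,tl(p))
im2=cv2.imread('pics/side0.png');cv2.imwrite('pics/crop1.png',cv2.resize(im2[150:290,180:345],None,fx=4.2,fy=4.2,interpolation=cv2.INTER_CUBIC))
E
```

```text
[[ 764.30959648 -102.58396355]
 [ 564.66834195 -186.64904042]
 [ 449.06522997   84.15950801]
 [ 647.99729483  170.41133031]] [np.float64(216.61848411879774), np.float64(294.4509286821273), np.float64(216.82560568840967), np.float64(296.7405971325484)]
1 0.40336479106356715 [596.30471775  15.24784084] [[-2.24981761  0.86671445]
 [ 0.45293149  3.15500573]
 [ 2.60441245 -1.96008716]
 [-0.80752633 -2.06163302]]
-1 0.40228054535052454 [596.33065173  15.25889194] [[ 200.29055977   87.17411829]
 [-201.78820771  -83.02488541]
 [-199.93596494  -88.267491  ]
 [ 201.43361288   84.11825812]]
gate jambs [array([24.31742331, 51.01293674]), array([-22.05362024,  50.69889326])]
beetle [654.10761893  -3.59657919  58.        ] [ 45.76723321 -40.02059363]
seeds [595.52198227  12.30515008  58.        ] [-1.87496859 -2.39929084]
shell [571.83185738 -51.82722503  58.        ] [-48.83679275 -52.08601568]
vial [720.24680045 -90.49862618  98.        ] [  72.48806198 -145.90899911]
loupe [ 594.64558336 -139.12720894   82.        ] [ -62.12055184 -141.33451723]
pen [ 504.70664489 -112.43168646    8.        ] [-134.36308189  -81.47902103]
pot [437.96722148  27.82433964  18.        ] [-140.69372678   73.71706922]
lid [691.3830663  166.85919162   7.        ] [146.9576568  102.12414582]
side [653.56368827   6.19961803  58.        ] [ 49.11211284 -30.7970845 ]
side [593.27613695  21.34125307  58.        ] [-0.39376588  6.79315264]
side [572.2878734  -41.91142921  58.        ] [-44.52527241 -43.14500066]
```

View pics/crop1.png

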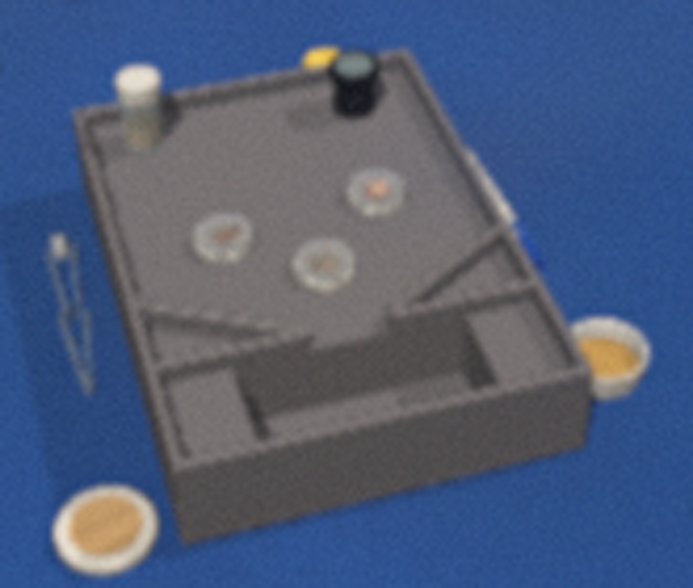

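```bash
python3 - <<'E'
from h import *
s=4.2; o=np.array([180,150])
c=lambda L: np.array(L)/s+o
W=ray('side',c([(75,111),(407,50),(592,374),(178,466)]),62)[:,:2]
L=np.array([[110,-176],[-110,-176],[-110,124],[110,124]],float)
print(W, [np.linalg.norm(W[i]-W[(i+1)%4]) for i in range(4)])
Lc=L-L.mean(0);Wc=W-W.mean(0)
th=np.arctan2((Lc[:,0]*Wc[:,1]-Lc[:,1]*Wc[:,0]).sum(),(Lc*Wc).sum())
M=np.array([[np.cos(th),-np.sin(th)],[np.sin(th),np.cos(th)]])
t=W.mean(0)-M@L.mean(0)
print(th,t,W-(L@M.T+t))
tl=lambda p:(np.array(p)[:2]-t)@M
for nm,p,z in(('beetle',(222,237),58),('seeds',(324,264),58),('shell',(376,191),58),('vialtop',(139,80),98),('loupetop',(355,66),82),('jambL',(313,340),62),('jambR',(388,312),62)):
    w=ray('side',c([p]),z)[0]; print(nm,w,tl(w))
E
```

```text
[[ 763.37277992  -98.03650242]
 [ 563.68740858 -181.51159604]
 [ 448.22940263   93.62664753]
 [ 647.20947614  174.05269046]] [np.float64(216.43090995264038), np.float64(298.3816418800015), np.float64(214.6192396668865), np.float64(295.8486809649248)]
0.39680861839789605 [595.57636724  21.01258607] [[-1.6764222   0.76309051]
 [ 1.54400493  2.31291645]
 [ 2.02907111  0.76143483]
 [-1.89665385 -3.8374418 ]]
beetle [654.23585262   4.22937333  58.        ] [ 47.61526548 -38.14967822]
seeds [594.16011997  20.93705751  58.        ] [-1.3353936   0.47768695]
shell [571.19314591 -44.00390033  58.        ] [-47.61599327 -50.54109388]
vialtop [716.99920582 -85.66383519  98.        ] [  70.76019945 -145.31468871]
loupetop [ 592.46879407 -133.44876173   82.        ] [ -62.56185585 -141.25855432]
jambL [592.54821328  83.59030732  62.        ] [21.39198055 58.88568656]
jambR [555.33210958  59.11420755  62.        ] [-22.39184515  50.69456682]
```

```bash
cat >> h.py <<'E'
TH=0.400; T0=np.array([596.,18.])
M0=np.array([[np.cos(TH),-np.sin(TH)],[np.sin(TH),np.cos(TH)]])
def tl(p): return (np.array(p)[:2]-T0)@M0
def wl(p): return M0@np.array(p[:2])+T0
def st():
    s=r.sense(); q=s['eef_rot']; Rt=R.from_quat([q[1],q[2],q[3],q[0]]).as_matrix()
    ang=np.arctan2(Rt[1,0],Rt[0,0])-TH-np.pi/2  # tool x vs tray y
    ang=(ang+np.pi)%(2*np.pi)-np.pi
    p=s['tool_pos']; tr=tl(p)
    print('t%.2f tray x %.1f y %.1f z %.1f ang(world ccw) %.3f w %.1f F %s'%(s['t'],tr[0],tr[1],p[2],ang,s['gripper_width'],np.round(s['contact_force'],1)),'tilt',np.round(Rt[:2,2],3))
    return tr,p,Rt
def goto(tx,ty,z=None):
    tr,p,Rt=st(); w=wl((tx,ty)); d=np.array([w[0],w[1],p[2] if z is None else z])-p
    print('tool shift cm',np.round(Rt.T@d/10,2))
E
python3 -c "
from h import *
goto(0,-70)"
```

```text
t0.10 tray x -130.1 y 672.0 z 247.1 ang(world ccw) 0.820 w 85.9 F [ 0.2 -0.2 -0.5] tilt [-0.001 -0.002]
tool shift cm [-60.14 -45.37   0.08]
```

Call:
step_arm(
  targets=[
    [0, 0, 0, 0.165],
    [0, 0, 0, 0.165],
    [0, 0, 0, 0.165],
    [0, 0, 0, 0.165],
    [0, 0, 0, 0.165],
  ],
  jaw=0.22,
)

```text
t: 0.72
tool_pos: [213.3, 584.1, 242.9]
eef_rot: [0.001, 0.566, 0.825, -0.005]
contact_force: [0.2, 0.2, 0.9]
gripper_width: 18.7
```

```bash
python3 -c "
from h import *
goto(0,-70)"
```

```text
t0.72 tray x -132.0 y 670.4 z 242.9 ang(world ccw) -0.032 w 18.7 F [0.2 0.2 0.9] tilt [-0.004 -0.009]
tool shift cm [-73.58  15.56   0.37]
```

Call:
step_arm(
  targets=[
    [-6, 1.2, 0, 0],
    [-6, 1.2, 0, 0],
    [-6, 1.2, 0, 0],
    [-6, 1.2, 0, 0],
    [-6, 1.2, 0, 0],
  ],
)

```text
t: 1.35
tool_pos: [378.2, 321.9, 241.4]
eef_rot: [0.001, 0.562, 0.827, -0.006]
contact_force: [0.8, 0.5, -1.0]
gripper_width: 19.0
```

```bash
python3 -c "
from h import *
goto(0,-70)"
```

```text
t1.35 tray x -82.3 y 364.7 z 241.4 ang(world ccw) -0.024 w 19.0 F [ 0.8  0.5 -1. ] tilt [-0.006 -0.011]
tool shift cm [-43.26   9.26   0.25]
```

Call:
step_arm(
  targets=[
    [-6.2, 1.3, 0, -0.02],
    [-6.2, 1.3, 0, 0],
    [-6.2, 1.3, 0, 0],
    [-6.2, 1.3, 0, 0],
    [-6.2, 1.3, 0, 0],
  ],
)

```text
t: 1.98
tool_pos: [552.0, 62.2, 241.4]
eef_rot: [-0.0, 0.554, 0.833, -0.006]
contact_force: [0.2, 0.5, 1.2]
gripper_width: 18.6
```

```bash
python3 -c "
from h import *
goto(0,-70)"
```

```text
t1.98 tray x -23.3 y 57.8 z 241.4 ang(world ccw) -0.003 w 18.6 F [0.2 0.5 1.2] tilt [-0.007 -0.01 ]
tool shift cm [-12.77   2.38   0.06]
```

Call:
step_arm(
  targets=[
    [-6, 1.0, 2, 0],
    [-4, 1.0, 4, 0],
    [-2.5, 0.4, 4, 0],
    [0, 0, 0, 0],
    [0, 0, 0, 0],
  ],
  jaw=0.15,
)

```text
t: 2.6
tool_pos: [623.9, -50.2, 140.4]
eef_rot: [0.0, 0.557, 0.831, -0.005]
contact_force: [0.5, 0.4, 0.3]
gripper_width: 12.7
```

```bash
python3 - <<'E'
from h import *
tr,p,Rt=st()
for n in('top','side'):
    im=r.get_image(n); cv2.imwrite(f'pics/{n}1.png',im)
    tip=p+Rt@[0,0,17]; 
    print(n,proj(n,[tip,p]))
    x0,y0=(145,60) if n=='top' else (180,100)
    cv2.imwrite(f'pics/{n}1c.png',cv2.resize(im[y0:y0+190,x0:x0+220],None,fx=3.1,fy=3.1,interpolation=cv2.INTER_CUBIC))
E
```

```text
t2.60 tray x -0.8 y -73.7 z 140.4 ang(world ccw) -0.010 w 12.7 F [0.5 0.4 0.3] tilt [-0.005 -0.009]
top [[276.07308415 170.7596177 ]
 [276.58742609 168.70968773]]
side [[247.67236342 171.33452501]
 [247.3734933  165.53919596]]
```

View pics/top1c.png

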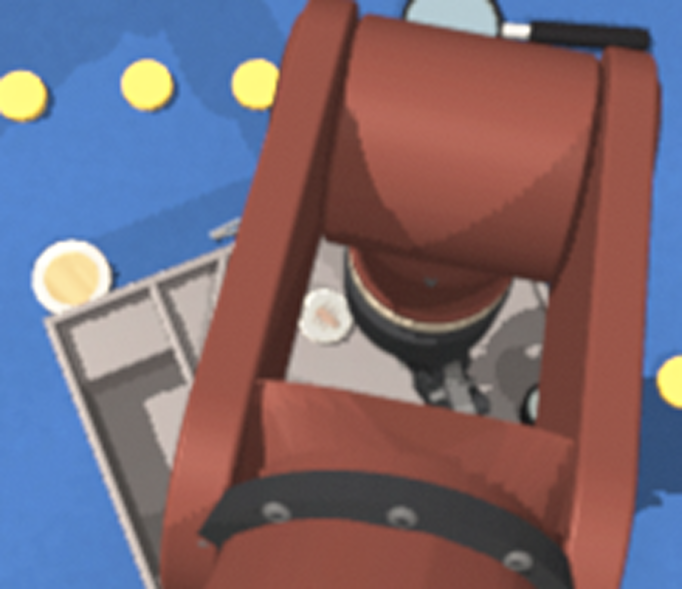

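View pics/side1c.png

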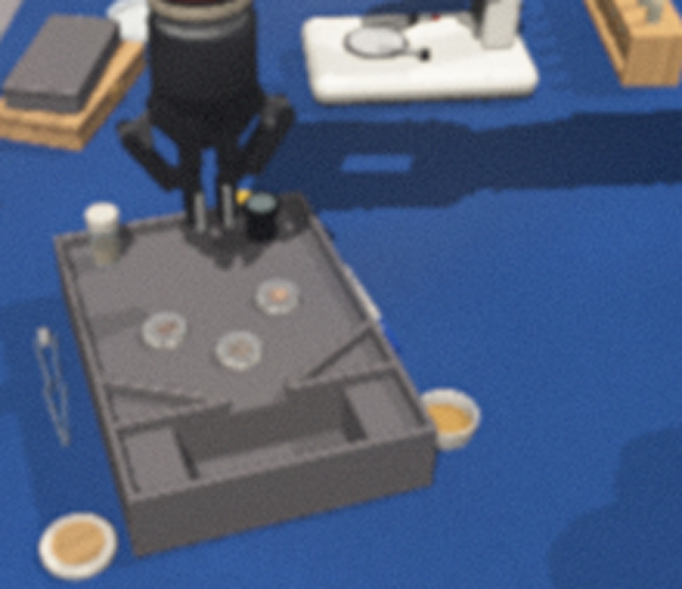

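```bash
python3 - <<'E'
from h import *
im=cv2.imread('pics/side1.png')
cv2.imwrite('pics/side1d.png',cv2.resize(im[150:190,225:275],None,fx=12,fy=12,interpolation=cv2.INTER_CUBIC))
p=np.array([623.9,-50.2,140.4]); 
for a in (11,0,-11): 
  for b in (-20,-6,6,20):
    w=np.array([*wl(tl(p)+[b,a]),p[2]-17]); print(a,b,(proj('side',w)[0]-[225,150])*12)
E
```

```text
11 -20 [384.54283436 269.99644971]
11 -6 [315.90894443 283.04995666]
11 6 [256.7296838  294.30528389]
11 20 [187.27487822 307.51492112]
0 -20 [369.02774264 238.21153909]
0 -6 [300.96254625 251.04684572]
0 6 [242.27677406 262.11343953]
0 20 [173.40484608 275.10087453]
-11 -20 [353.78862689 206.99200519]
-11 -6 [286.28284307 219.61478004]
-11 6 [228.08244969 230.49755807]
-11 20 [159.78375441 243.26859788]
```

View pics/side1d.png

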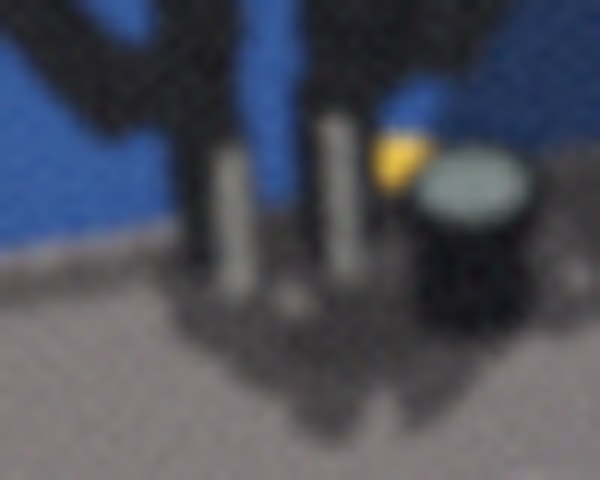

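```bash
sed -i 's/^TH=.*/TH=0.398; T0=np.array([595.7,20.5])/' h.py; python3 -c "
from h import *
goto(-1,-75,76)"
```

```text
t2.70 tray x -1.3 y -75.6 z 140.8 ang(world ccw) -0.007 w 12.7 F [0.  0.5 0.7] tilt [-0.005 -0.009]
tool shift cm [0.1  0.09 6.48]
```

Call:
step_arm(
  targets=[
    [0, 0, 3, 0],
    [0, 0, 2, 0],
    [0, 0, 1, 0],
    [0, 0, 0, 0],
    [0, 0, 0, 0],
  ],
)

```text
t: 3.32
tool_pos: [627.6, -47.5, 86.7]
eef_rot: [0.006, 0.555, 0.832, -0.003]
contact_force: [-0.7, 0.5, 0.3]
gripper_width: 12.8
```

```bash
python3 -c "
from h import *
goto(-1,-40,71)"
```

```text
t3.33 tray x 3.0 y -75.1 z 86.7 ang(world ccw) -0.003 w 12.8 F [-0.7  0.5  0.3] tilt [ 0.007 -0.011]
tool shift cm [ 3.53 -0.42  1.52]
```

Call:
step_arm(
  targets=[
    [0, -0.3, 1.0, 0],
    [0.5, 0, 0.3, 0],
    [0.5, 0, 0.2, 0],
    [0, 0, 0, 0],
    [0, 0, 0, 0],
  ],
)

```text
t: 3.95
tool_pos: [621.5, -39.2, 71.9]
eef_rot: [0.007, 0.555, 0.832, -0.002]
contact_force: [-0.3, 0.7, 0.5]
gripper_width: 13.0
```

```bash
python3 -c "
from h import *
goto(-1,-40,71)"
```

```text
t3.95 tray x 0.7 y -65.0 z 71.9 ang(world ccw) -0.003 w 13.0 F [-0.3  0.7  0.5] tilt [ 0.009 -0.012]
tool shift cm [ 2.5  -0.18  0.06]
```

Call:
step_arm(
  targets=[
    [0.7, -0.1, 0.1, 0],
    [0.7, 0, 0, 0],
    [0.7, 0, 0, 0],
    [0.4, 0, 0, 0],
    [0, 0, 0, 0],
  ],
)

```text
t: 4.58
tool_pos: [610.4, -14.6, 70.8]
eef_rot: [0.007, 0.554, 0.832, -0.002]
contact_force: [0.2, 0.9, 0.1]
gripper_width: 12.8
```

```bash
cat > look.py <<'E'
from h import *
import sys
k=sys.argv[1]
st(); im=r.get_image('side')
cv2.imwrite(f'pics/s{k}.png',cv2.resize(im[180:250,200:320],None,fx=6.5,fy=6.5,interpolation=cv2.INTER_CUBIC))
E
python3 look.py 2
```

```text
t4.58 tray x -0.1 y -38.1 z 70.8 ang(world ccw) -0.003 w 12.8 F [0.2 0.9 0.1] tilt [ 0.01  -0.011]
```

View pics/s2.png

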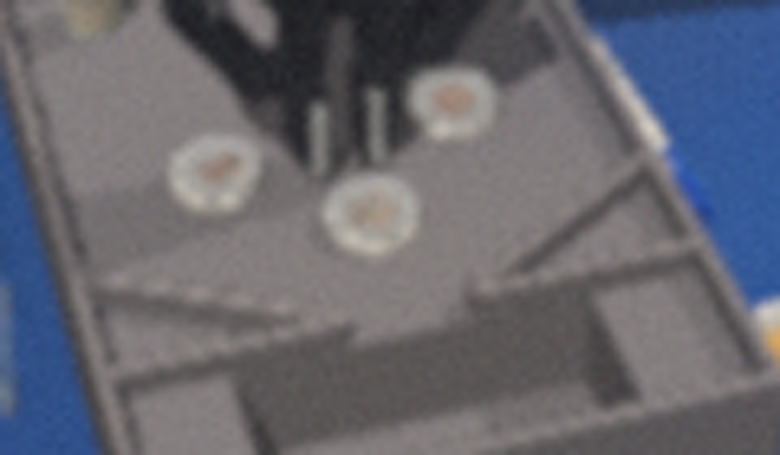

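Call:
step_arm(
  targets=[
    [0.8, -0.1, 0, 0],
    [0.8, 0, 0, 0],
    [0.8, 0, 0, 0],
    [0.8, 0, 0, 0],
    [0.7, 0, 0, 0],
  ],
)

```text
t: 5.25
tool_pos: [593.9, 22.7, 70.5]
eef_rot: [0.008, 0.555, 0.832, -0.002]
contact_force: [-0.3, -0.1, 0.5]
gripper_width: 12.6
```

```bash
python3 look.py 3
```

```text
t5.25 tray x -0.8 y 2.7 z 70.5 ang(world ccw) -0.004 w 12.6 F [-0.3 -0.1  0.5] tilt [ 0.011 -0.012]
```

View pics/s3.png

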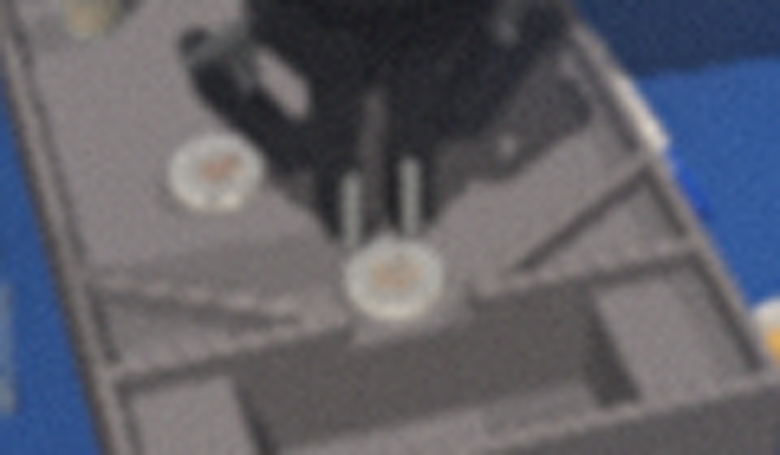

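Call:
step_arm(
  targets=[
    [0.7, 0, 0, 0],
    [0.7, 0, 0, 0],
    [0.7, 0, 0, 0],
    [0.7, 0, 0, 0],
    [0.5, 0, 0, 0],
  ],
)

```text
t: 5.92
tool_pos: [579.9, 56.0, 69.9]
eef_rot: [0.007, 0.555, 0.832, -0.002]
contact_force: [0.0, -0.0, -0.5]
gripper_width: 12.6
```

```bash
python3 look.py 4
```

```text
t5.92 tray x -0.8 y 38.8 z 69.9 ang(world ccw) -0.003 w 12.6 F [ 0.  -0.  -0.5] tilt [ 0.01  -0.011]
```

View pics/s4.png

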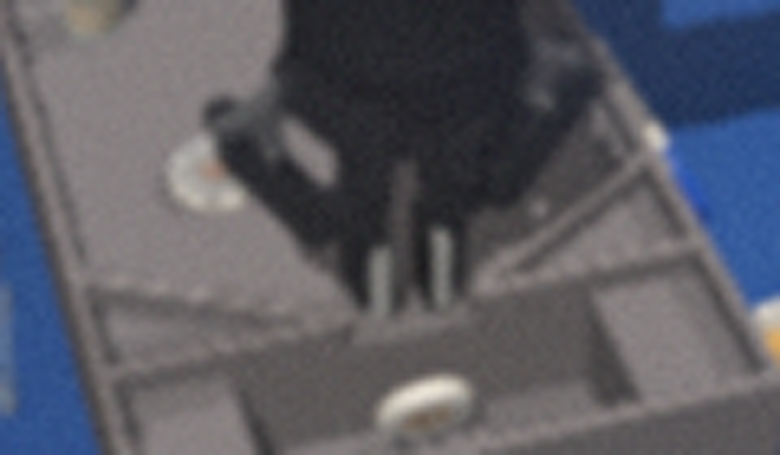

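Disc b tipped through the gate and now lies in the slot, seen at crop (425,405). I'll back off, lift and go round behind disc a.

Call:
step_arm(
  targets=[
    [-2, 0, 0, 0],
    [-3, 0, -2, -0.17],
    [-3, 0, -3, -0.17],
    [0, 0, 0, -0.17],
    [0, 0, 0, -0.17],
  ],
)

```text
t: 6.6
tool_pos: [617.7, -22.8, 122.6]
eef_rot: [0.007, 0.235, 0.972, -0.005]
contact_force: [-0.5, 0.5, 0.1]
gripper_width: 12.3
```

```bash
python3 -c "
from h import *
goto(72,-69)"; python3 look.py 5
```

```text
t6.60 tray x 3.5 y -48.5 z 122.6 ang(world ccw) 0.698 w 12.3 F [-0.5  0.5  0.1] tilt [ 0.011 -0.014]
tool shift cm [-5.97  3.93  0.07]
t6.60 tray x 3.5 y -48.5 z 122.6 ang(world ccw) 0.698 w 12.3 F [-0.5  0.5  0.1] tilt [ 0.011 -0.014]
```

View pics/s5.png

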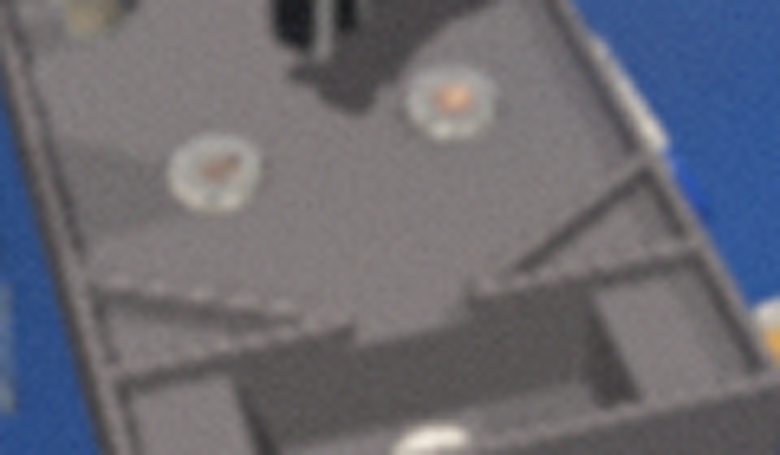

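Call:
step_arm(
  targets=[
    [-3, 2, 0, 0],
    [-3, 2, 0, 0],
    [0, 0, 0.8, 0],
    [0, 0, 0.5, 0],
    [0, 0, 0, 0],
  ],
)

```text
t: 7.28
tool_pos: [690.6, -20.7, 108.7]
eef_rot: [0.007, 0.24, 0.971, -0.006]
contact_force: [0.2, 0.6, -0.3]
gripper_width: 12.8
```

```bash
python3 -c "
from h import *
goto(72,-69,71)"
```

```text
t7.28 tray x 71.5 y -74.8 z 108.7 ang(world ccw) 0.688 w 12.8 F [ 0.2  0.6 -0.3] tilt [ 0.01  -0.016]
tool shift cm [0.48 0.44 3.76]
```

Call:
step_arm(
  targets=[
    [0.2, 0.45, 1.5, 0],
    [0, 0, 1.5, 0],
    [0, 0, 0.7, 0],
    [0, 0, 0.1, 0],
    [0, 0, 0, 0],
  ],
)

```text
t: 7.9
tool_pos: [689.4, -16.0, 67.6]
eef_rot: [0.005, 0.24, 0.971, -0.007]
contact_force: [0.1, -0.3, -0.7]
gripper_width: 13.0
```

```bash
python3 -c "
from h import *
goto(72,-69,70.5)"; python3 look.py 6
```

```text
t7.90 tray x 72.2 y -70.0 z 67.6 ang(world ccw) 0.688 w 13.0 F [ 0.1 -0.3 -0.7] tilt [ 0.007 -0.015]
tool shift cm [ 0.09  0.04 -0.29]
t7.90 tray x 72.2 y -70.0 z 67.6 ang(world ccw) 0.688 w 13.0 F [ 0.1 -0.3 -0.7] tilt [ 0.007 -0.015]
```

View pics/s6.png

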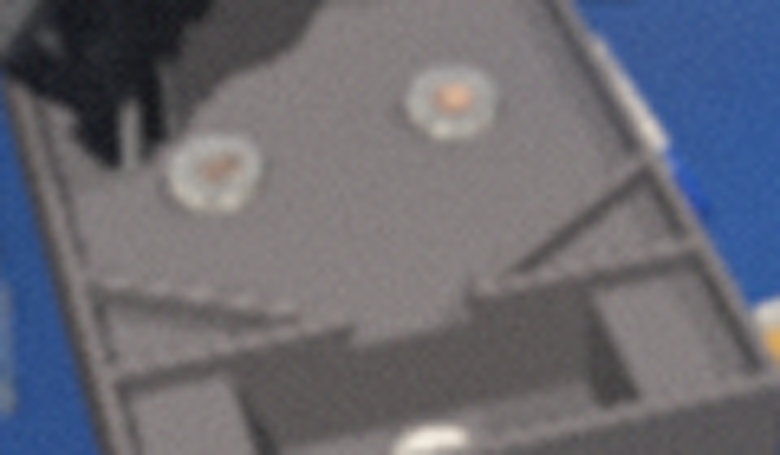

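Call:
step_arm(
  targets=[
    [0.5, 0, -0.25, 0],
    [0.8, 0, 0, 0],
    [0.8, 0, 0, 0],
    [0.8, 0, 0, 0],
    [0.8, 0, 0, 0],
  ],
)

```text
t: 8.57
tool_pos: [655.3, 2.3, 70.9]
eef_rot: [0.007, 0.24, 0.971, -0.006]
contact_force: [0.8, -0.0, 0.8]
gripper_width: 13.0
```

```bash
python3 -c "
from h import *
goto(17,-1.3,70.5)"; python3 look.py 7
```

```text
t8.57 tray x 47.9 y -39.9 z 70.9 ang(world ccw) 0.687 w 13.0 F [ 0.8 -0.   0.8] tilt [ 0.01  -0.016]
tool shift cm [ 4.94  0.06 -0.03]
t8.57 tray x 47.9 y -39.9 z 70.9 ang(world ccw) 0.687 w 13.0 F [ 0.8 -0.   0.8] tilt [ 0.01  -0.016]
```

View pics/s7.png

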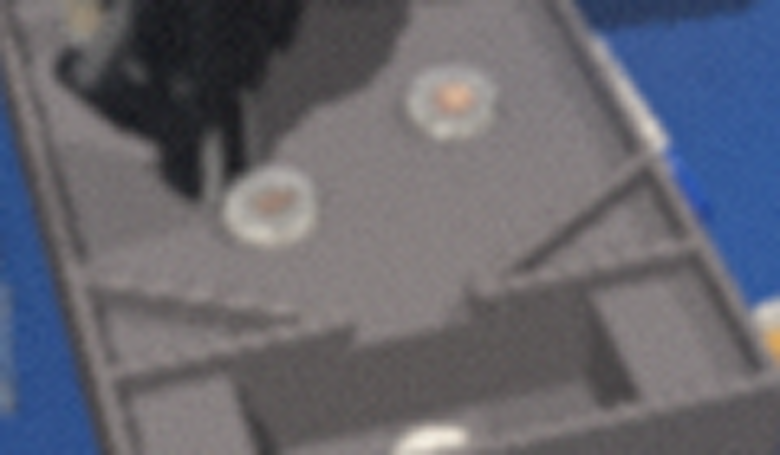

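Call:
step_arm(
  targets=[
    [0.9, 0, 0, 0],
    [0.9, 0, 0, 0],
    [0.9, 0, 0, 0],
    [0.9, 0, 0, 0],
    [0.5, 0, 0, 0],
  ],
)

```text
t: 9.25
tool_pos: [615.4, 23.4, 70.1]
eef_rot: [0.006, 0.24, 0.971, -0.006]
contact_force: [-0.5, -0.0, -0.1]
gripper_width: 13.0
```

```bash
python3 -c "
from h import *
goto(17,-1.3,70.5)"; python3 look.py 8
```

```text
t9.25 tray x 19.3 y -4.9 z 70.1 ang(world ccw) 0.688 w 13.0 F [-0.5 -0.  -0.1] tilt [ 0.008 -0.015]
tool shift cm [ 0.42  0.05 -0.05]
t9.25 tray x 19.3 y -4.9 z 70.1 ang(world ccw) 0.688 w 13.0 F [-0.5 -0.  -0.1] tilt [ 0.008 -0.015]
```

View pics/s8.png

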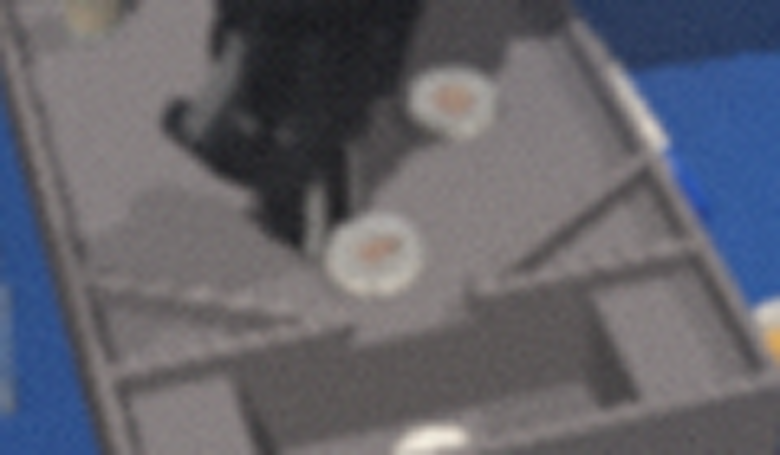

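Call:
step_arm(
  targets=[
    [0.6, 0, 0, 0],
    [0, 0, 0, 0],
    [-1.5, 0, 0, 0],
    [-1.5, 0, 0, 0.17],
    [0, 0, 0, 0.17],
  ],
)

```text
t: 9.93
tool_pos: [639.4, 10.9, 70.9]
eef_rot: [0.008, 0.406, 0.914, -0.005]
contact_force: [0.0, -0.2, 0.0]
gripper_width: 12.5
```

Call:
step_arm(
  targets=[
    [0, 0, 0, 0.17],
    [0, 0, 0, 0.17],
    [0, 0, 0, 0],
    [0, 0, 0, 0],
    [0, 0, 0, 0],
  ],
)

```text
t: 10.55
tool_pos: [644.5, 7.8, 71.4]
eef_rot: [0.011, 0.558, 0.83, -0.003]
contact_force: [0.1, 0.3, -0.1]
gripper_width: 12.9
```

```bash
python3 -c "
from h import *
goto(0,-20,70.5)"; python3 look.py 9
```

```text
t10.55 tray x 40.1 y -30.6 z 71.4 ang(world ccw) -0.011 w 12.9 F [ 0.1  0.3 -0.1] tilt [ 0.015 -0.017]
tool shift cm [ 1.02 -4.02  0.04]
t10.55 tray x 40.1 y -30.6 z 71.4 ang(world ccw) -0.011 w 12.9 F [ 0.1  0.3 -0.1] tilt [ 0.015 -0.017]
```

View pics/s9.png

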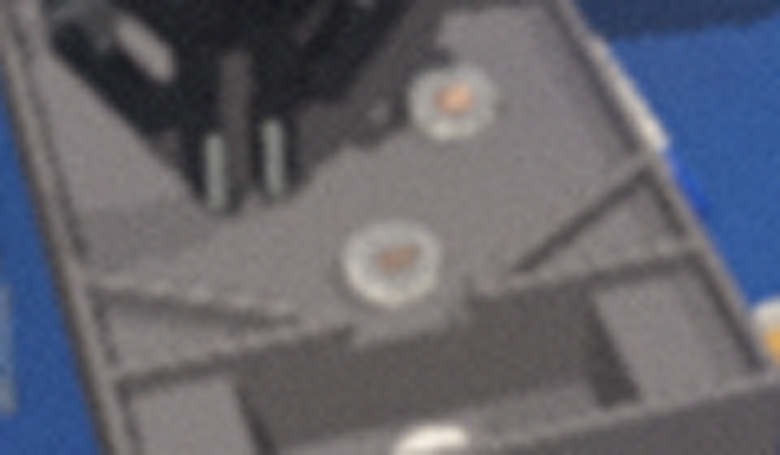

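```bash
python3 -c "
from h import *
print(tl(ray('side',[(200+391/6.5,180+263/6.5)],58)[0]), tl(ray('side',[(200+411/6.5,180+330/6.5)],50)[0]))"
```

```text
[-0.74532508 27.41034744] [-0.17754441 53.22512631]
```

Call:
step_arm(
  targets=[
    [0, -1.5, 0, -0.01],
    [0, -1.5, 0, 0],
    [0.2, -1.0, 0, 0],
    [0, 0, 0, 0],
    [0, 0, 0, 0],
  ],
)

```text
t: 11.22
tool_pos: [602.8, -6.7, 71.0]
eef_rot: [0.01, 0.553, 0.833, -0.003]
contact_force: [0.2, -0.1, -0.9]
gripper_width: 12.8
```

```bash
python3 -c "
from h import *
goto(0,-20,70.5)"; python3 look.py 10
```

```text
t11.22 tray x -4.0 y -27.8 z 71.0 ang(world ccw) 0.001 w 12.8 F [ 0.2 -0.1 -0.9] tilt [ 0.014 -0.017]
tool shift cm [0.78 0.4  0.03]
t11.22 tray x -4.0 y -27.8 z 71.0 ang(world ccw) 0.001 w 12.8 F [ 0.2 -0.1 -0.9] tilt [ 0.014 -0.017]
```

View pics/s10.png

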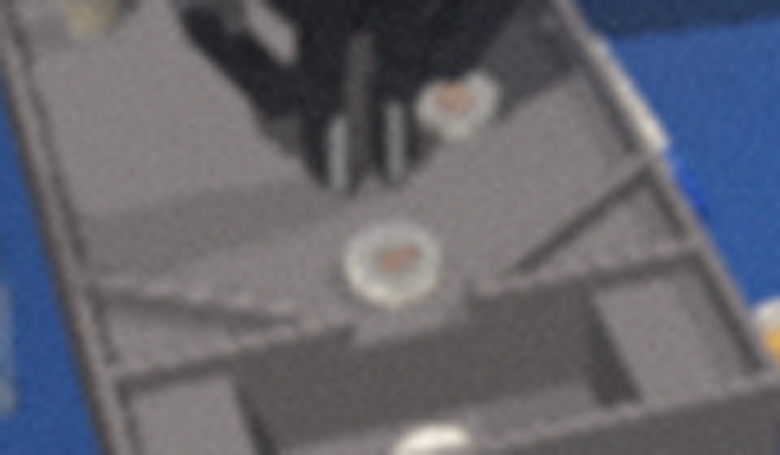

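Call:
step_arm(
  targets=[
    [0.4, 0.35, 0, 0],
    [0.7, 0, 0, 0],
    [0.7, 0, 0, 0],
    [0.7, 0, 0, 0],
    [0.7, 0, 0, 0],
  ],
)

```text
t: 11.9
tool_pos: [594.2, 26.6, 70.4]
eef_rot: [0.011, 0.553, 0.833, -0.003]
contact_force: [-0.2, 0.6, -0.1]
gripper_width: 13.0
```

```bash
python3 -c "
from h import *
goto(-1,37,70.5)"; python3 look.py 11
```

```text
t11.90 tray x 1.0 y 6.2 z 70.4 ang(world ccw) 0.001 w 13.0 F [-0.2  0.6 -0.1] tilt [ 0.015 -0.017]
tool shift cm [ 3.08 -0.19 -0.07]
t11.90 tray x 1.0 y 6.2 z 70.4 ang(world ccw) 0.001 w 13.0 F [-0.2  0.6 -0.1] tilt [ 0.015 -0.017]
```

View pics/s11.png

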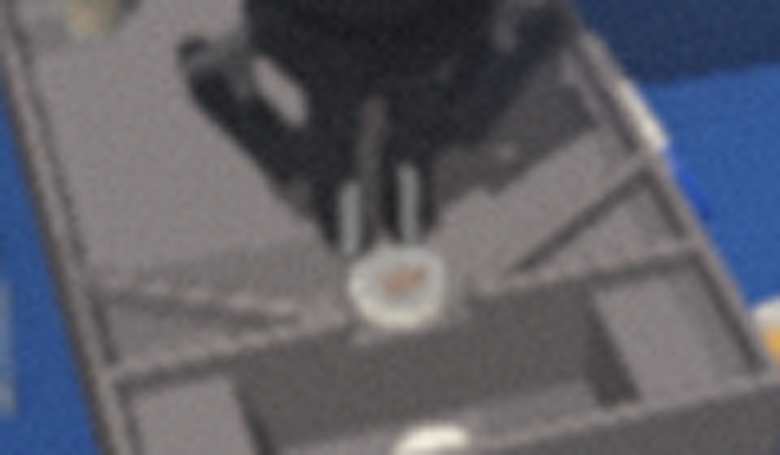

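Call:
step_arm(
  targets=[
    [0.7, -0.1, 0, 0],
    [0.7, 0, 0, 0],
    [0.7, 0, 0, 0],
    [0.6, 0, 0, 0],
    [0.4, 0, 0, 0],
  ],
)

```text
t: 12.58
tool_pos: [579.7, 57.6, 69.7]
eef_rot: [0.01, 0.553, 0.833, -0.003]
contact_force: [-0.6, 0.1, 0.2]
gripper_width: 12.6
```

```bash
python3 look.py 12
```

```text
t12.57 tray x -0.4 y 40.4 z 69.7 ang(world ccw) 0.002 w 12.6 F [-0.6  0.1  0.2] tilt [ 0.014 -0.016]
```

View pics/s12.png

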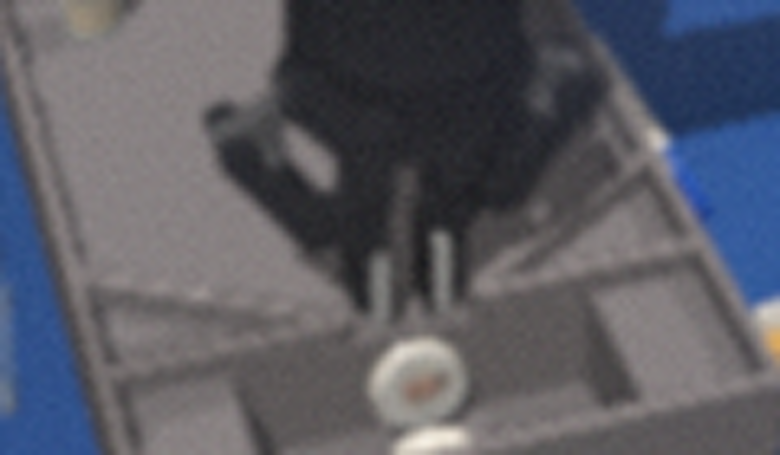

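Call:
step_arm(
  targets=[
    [-2, 0, 0, 0],
    [-3, 0, -2, 0.15],
    [-4, 0, -3, 0.15],
    [0, 0, 0, 0.15],
    [0, 0, 0, 0.15],
  ],
)

```text
t: 13.25
tool_pos: [611.2, -35.1, 123.3]
eef_rot: [0.012, 0.781, 0.625, 0.0]
contact_force: [-0.3, -0.2, -0.4]
gripper_width: 12.8
```

```bash
python3 -c "
from h import *
goto(-71,-84)"; python3 look.py 13
```

```text
t13.25 tray x -7.3 y -57.3 z 123.3 ang(world ccw) -0.619 w 12.8 F [-0.3 -0.2 -0.4] tilt [ 0.016 -0.019]
tool shift cm [-5.87 -3.64  0.02]
t13.25 tray x -7.3 y -57.3 z 123.3 ang(world ccw) -0.619 w 12.8 F [-0.3 -0.2 -0.4] tilt [ 0.016 -0.019]
```

View pics/s13.png

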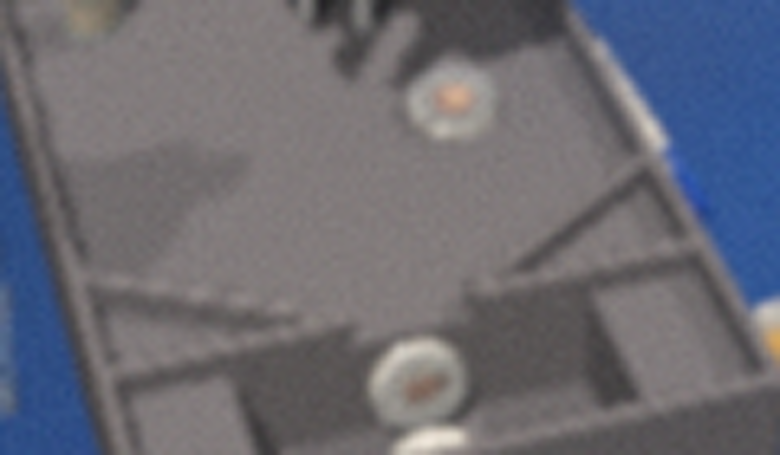

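```bash
python3 - <<'E'
from h import *
for z in (10,20,30,40,46): print(z,tl(ray('side',[(200+419/6.5,180+382/6.5)],z)[0]),'top',tl(ray('side',[(200+419/6.5,180+338/6.5)],z)[0]),'bot',tl(ray('side',[(200+419/6.5,180+427/6.5)],z)[0]))
im=r.get_image('side'); cv2.imwrite('pics/slot.png',cv2.resize(im[220:275,225:310],None,fx=8,fy=8,interpolation=cv2.INTER_CUBIC))
E
```

```text
10 [-6.40618298 41.35884004] top [-12.80197536  20.41090885] bot [-0.10585936 61.99408549]
20 [-3.72680168 50.35992698] top [-10.02483375  29.73218701] bot [ 2.47722086 70.67976065]
30 [-1.04742039 59.36101393] top [-7.24769213 39.05346516] bot [ 5.06030108 79.36543582]
40 [ 1.6319609  68.36210087] top [-4.47055052 48.37474331] bot [ 7.6433813  88.05111098]
46 [ 3.23958967 73.76275304] top [-2.80426555 53.9675102 ] bot [ 9.19322943 93.26251608]
```

View pics/slot.png

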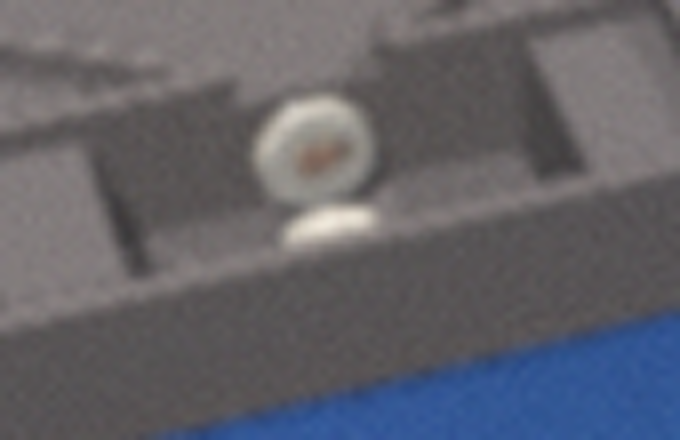

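Disc a is through and leans against the slot's near wall, propped on disc b. Its centre is near z≈30 mm, below the 46 mm limit. Now for disc c, the shell.

Call:
step_arm(
  targets=[
    [-3, -1.8, 0, 0],
    [-2.9, -1.8, 0, 0],
    [0, 0, 0.8, 0],
    [0, 0, 0.5, 0],
    [0, 0, 0, 0],
  ],
)

```text
t: 13.98
tool_pos: [564.8, -88.4, 109.9]
eef_rot: [0.013, 0.776, 0.631, 0.001]
contact_force: [0.4, -0.4, -0.6]
gripper_width: 12.5
```

```bash
python3 -c "
from h import *
goto(-71,-84,71)"
```

```text
t13.97 tray x -70.7 y -88.4 z 109.9 ang(world ccw) -0.603 w 12.5 F [ 0.4 -0.4 -0.6] tilt [ 0.018 -0.02 ]
tool shift cm [ 0.41 -0.36  3.88]
```

Call:
step_arm(
  targets=[
    [0.1, -0.25, 1.5, 0],
    [0, 0, 1.5, 0],
    [0, 0, 0.6, 0],
    [0, 0, 0, 0],
    [0, 0, 0, 0],
  ],
)

```text
t: 14.6
tool_pos: [563.6, -86.0, 70.2]
eef_rot: [0.013, 0.774, 0.632, 0.001]
contact_force: [0.6, 0.2, 0.5]
gripper_width: 12.5
```

```bash
python3 -c "
from h import *
tr,p,Rt=st(); d=np.array([-48,-50.5])-tr; a=.603; print('fwd',d@[np.sin(a),np.cos(a)],'lat',d@[np.cos(a),-np.sin(a)])"; python3 look.py 14
```

```text
t14.60 tray x -70.9 y -85.7 z 70.2 ang(world ccw) -0.599 w 12.5 F [0.6 0.2 0.5] tilt [ 0.017 -0.019]
fwd 42.00323905085015 lat -1.1247653413957983
t14.60 tray x -70.9 y -85.7 z 70.2 ang(world ccw) -0.599 w 12.5 F [0.6 0.2 0.5] tilt [ 0.017 -0.019]
```

View pics/s14.png

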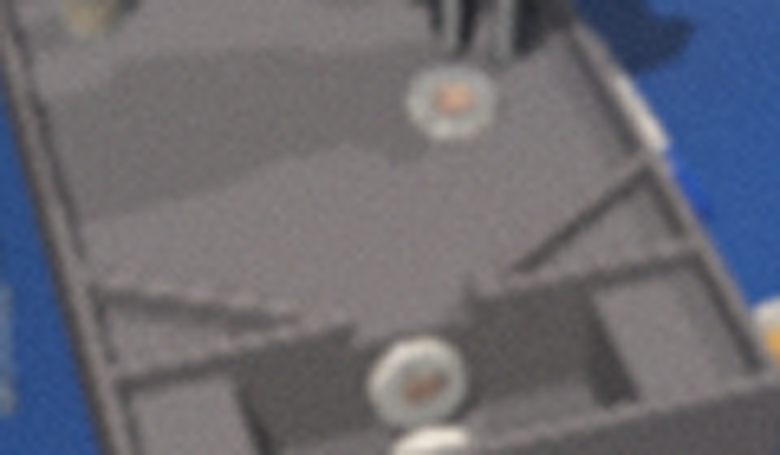

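Call:
step_arm(
  targets=[
    [0.8, -0.1, 0, 0],
    [0.8, 0, 0, 0],
    [0.9, 0, 0, 0],
    [0.9, 0, 0, 0],
    [0.9, 0, 0, 0],
  ],
)

```text
t: 15.28
tool_pos: [572.7, -41.1, 71.2]
eef_rot: [0.014, 0.775, 0.632, 0.002]
contact_force: [-0.1, 0.1, 0.4]
gripper_width: 12.6
```

```bash
python3 look.py 15
```

```text
t15.28 tray x -45.1 y -47.9 z 71.2 ang(world ccw) -0.600 w 12.6 F [-0.1  0.1  0.4] tilt [ 0.02  -0.019]
```

View pics/s15.png

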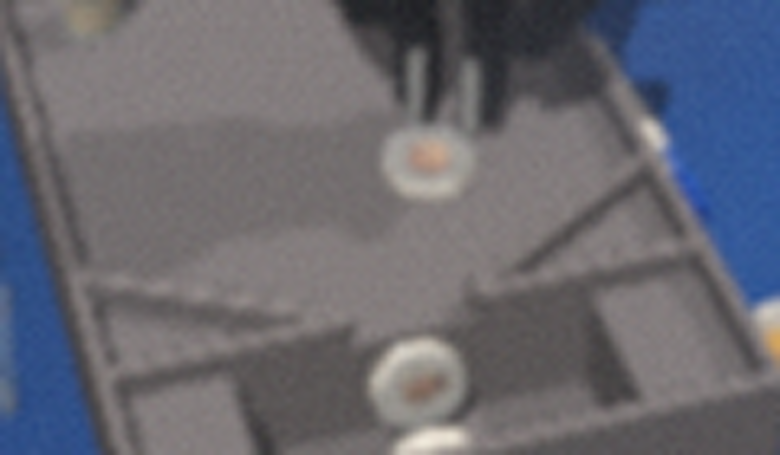

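Call:
step_arm(
  targets=[
    [1.0, 0, 0, 0],
    [1.0, 0, 0, 0],
    [1.0, 0, 0, 0],
    [1.0, 0, 0, 0],
    [0.7, 0, 0, 0],
  ],
)

```text
t: 15.95
tool_pos: [583.0, 9.1, 70.5]
eef_rot: [0.014, 0.774, 0.632, 0.002]
contact_force: [0.3, 0.1, 0.4]
gripper_width: 12.9
```

```bash
python3 look.py 16
```

```text
t15.95 tray x -16.1 y -5.6 z 70.5 ang(world ccw) -0.599 w 12.9 F [0.3 0.1 0.4] tilt [ 0.02  -0.019]
```

View pics/s16.png

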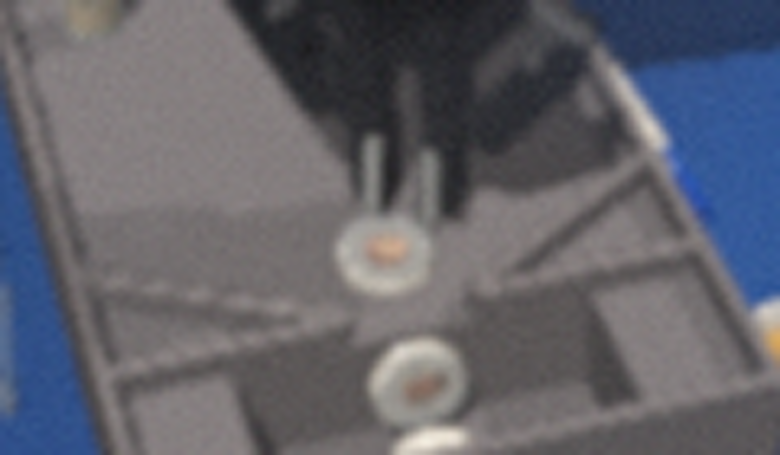

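Call:
step_arm(
  targets=[
    [-1.5, 0, 0, 0],
    [-1.5, 0, 0, -0.15],
    [0, 0, 0, -0.15],
    [0, 0, 0, -0.15],
    [0, 0, 0, -0.15],
  ],
)

```text
t: 16.62
tool_pos: [575.6, -25.2, 70.6]
eef_rot: [0.013, 0.545, 0.838, -0.003]
contact_force: [-0.4, -0.0, 0.3]
gripper_width: 12.9
```

```bash
python3 -c "
from h import *
goto(-0.5,-25,70.5)"
```

```text
t16.62 tray x -36.2 y -34.4 z 70.6 ang(world ccw) 0.019 w 12.9 F [-0.4 -0.   0.3] tilt [ 0.019 -0.02 ]
tool shift cm [0.87 3.59 0.02]
```

Call:
step_arm(
  targets=[
    [0, 1.2, 0, 0.015],
    [0, 1.2, 0, 0],
    [0, 0.8, 0, 0],
    [0, 0, 0, 0],
    [0, 0, 0, 0],
  ],
)

```text
t: 17.25
tool_pos: [607.4, -13.8, 70.9]
eef_rot: [0.014, 0.555, 0.831, -0.003]
contact_force: [-0.8, 0.1, 0.1]
gripper_width: 12.6
```

```bash
python3 look.py 17
```

```text
t17.25 tray x -2.5 y -36.1 z 70.9 ang(world ccw) -0.005 w 12.6 F [-0.8  0.1  0.1] tilt [ 0.019 -0.021]
```

View pics/s17.png

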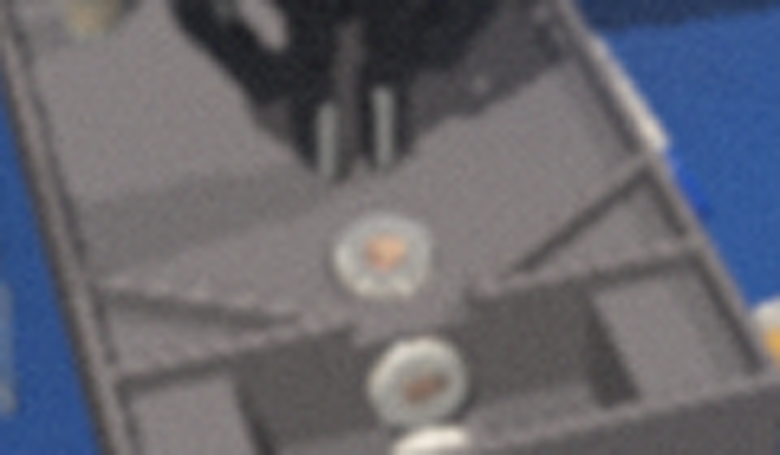

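Call:
step_arm(
  targets=[
    [0.8, 0.25, 0, 0],
    [0.8, 0, 0, 0],
    [0.8, 0, 0, 0],
    [0.8, 0, 0, 0],
    [0.8, 0, 0, 0],
  ],
)

```text
t: 17.92
tool_pos: [592.8, 26.7, 69.8]
eef_rot: [0.014, 0.556, 0.831, -0.003]
contact_force: [0.2, -0.3, 0.6]
gripper_width: 13.1
```

```bash
python3 look.py 18
```

```text
t17.93 tray x -0.3 y 6.8 z 69.8 ang(world ccw) -0.006 w 13.1 F [ 0.2 -0.3  0.6] tilt [ 0.019 -0.02 ]
```

View pics/s18.png

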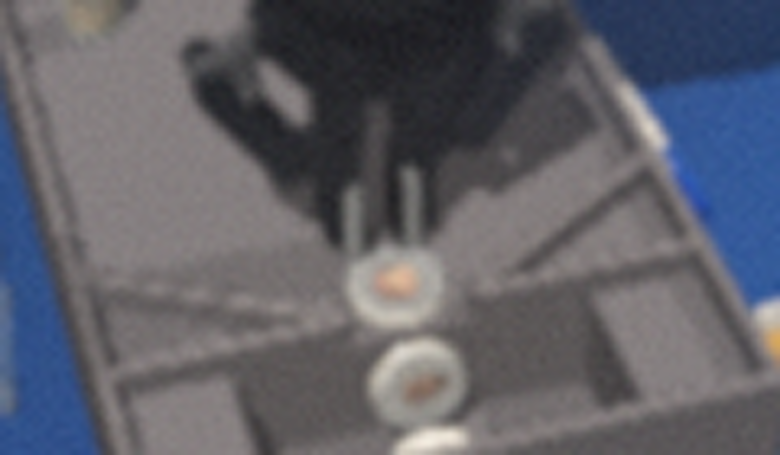

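Call:
step_arm(
  targets=[
    [0.7, 0, 0, 0],
    [0.8, 0, 0, 0],
    [0.8, 0, 0, 0],
    [0.6, 0, 0, 0],
    [0, 0, 0, 0],
  ],
)

```text
t: 18.6
tool_pos: [580.1, 56.7, 68.8]
eef_rot: [0.013, 0.555, 0.832, -0.003]
contact_force: [-1.3, 0.5, 0.7]
gripper_width: 12.7
```

```bash
python3 look.py 19
```

```text
t18.60 tray x -0.3 y 39.4 z 68.8 ang(world ccw) -0.005 w 12.7 F [-1.3  0.5  0.7] tilt [ 0.018 -0.02 ]
```

View pics/s19.png

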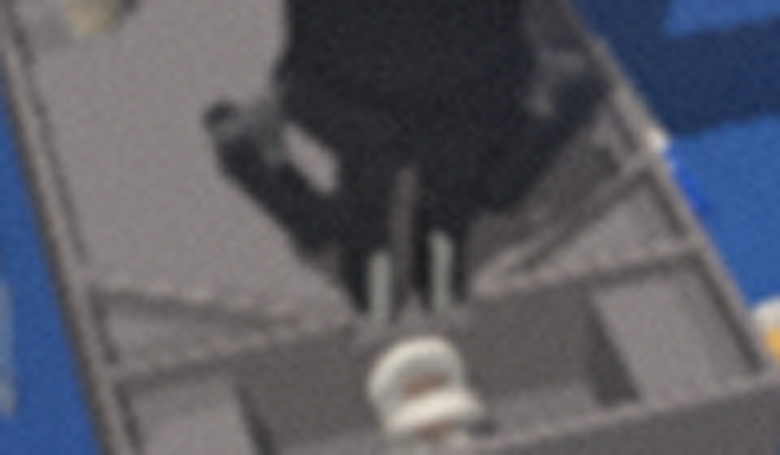

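Disc c has gone through and lies in front of the leaning disc a. I'll retreat, lift well clear and look with both cameras.

Call:
step_arm(
  targets=[
    [-2, 0, 0, 0],
    [-3, 0, -2, 0],
    [-3, 0, -5, 0],
    [0, 0, -5, 0],
    [0, 0, -5, 0],
  ],
)

```text
t: 19.27
tool_pos: [607.1, -22.8, 239.1]
eef_rot: [0.009, 0.556, 0.831, -0.007]
contact_force: [-0.1, 0.5, -0.0]
gripper_width: 12.8
```

Call:
step_arm(
  targets=[
    [5, -5, 0, 0],
    [5, -5, 0, 0],
    [5, -5, 0, 0],
    [5, -5, 0, 0],
    [5, -5, 0, 0],
  ],
)

```text
t: 19.9
tool_pos: [316.7, 96.4, 240.2]
eef_rot: [0.02, 0.562, 0.827, -0.002]
contact_force: [-0.2, -0.1, 1.0]
gripper_width: 13.0
```

```bash
python3 - <<'E'
from h import *
st()
for n in('side','top'):
    im=r.get_image(n); cv2.imwrite(f'pics/{n}20.png',im)
im=cv2.imread('pics/side20.png'); cv2.imwrite('pics/slot2.png',cv2.resize(im[150:290,180:345],None,fx=4.2,fy=4.2,interpolation=cv2.INTER_CUBIC))
im=cv2.imread('pics/top20.png'); cv2.imwrite('pics/top20c.png',cv2.resize(im[95:285,145:365],None,fx=3.1,fy=3.1,interpolation=cv2.INTER_CUBIC))
E
```

```text
t19.90 tray x -227.8 y 178.1 z 240.2 ang(world ccw) -0.021 w 13.0 F [-0.2 -0.1  1. ] tilt [ 0.031 -0.025]
```

View pics/slot2.png

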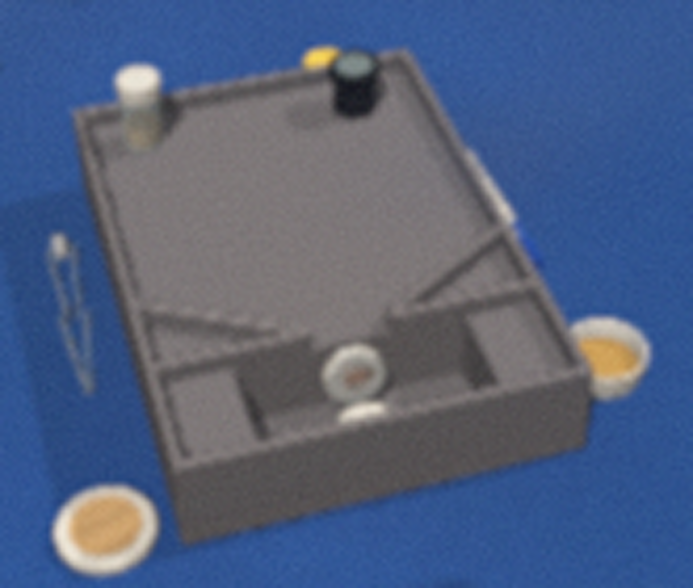

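View pics/top20c.png

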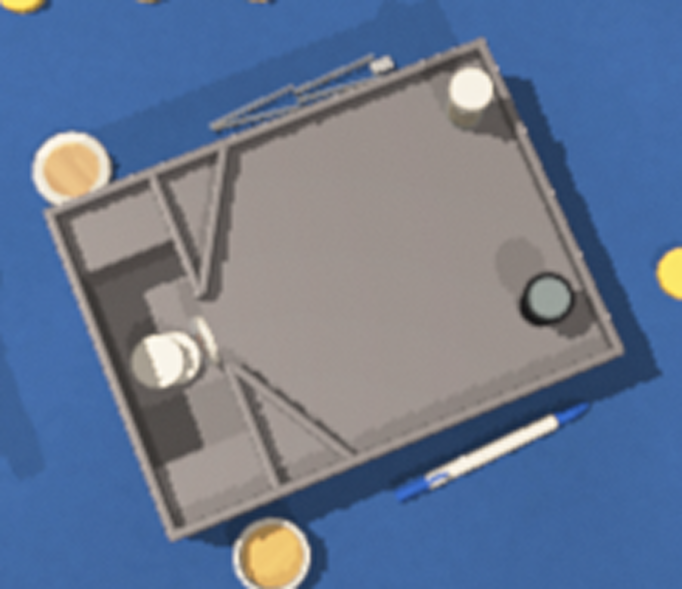

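Call:
step_arm(
  targets=[
    [0, 0, 0, 0],
    [0, 0, 0, 0],
    [0, 0, 0, 0],
    [0, 0, 0, 0],
    [0, 0, 0, 0],
  ],
)

```text
t: 20.62
tool_pos: [317.7, 95.0, 240.4]
eef_rot: [0.02, 0.562, 0.827, -0.002]
contact_force: [-0.5, 0.2, -0.4]
gripper_width: 12.8
```

```bash
python3 - <<'E'
from h import *
# triangulate disc a: top view stripe = its upper edge; side view = centre ; in each camera's own tray fit
d=np.load('tray.npz')
for z in (30,40,47): print('top stripe z',z,(ray('top',[(145+208/3.1,95+340/3.1)],z)[0][:2]-d['t'])@d['M'])
for z in (25,30,35): print('side centre z',z,tl(ray('side',[(180+355/4.2,150+373/4.2)],z)[0]))
for nm,c,z in(('stack top',(165,358),22),('lower',(180,355),14)): print(nm,(ray('top',[(145+c[0]/3.1,95+c[1]/3.1)],z)[0][:2]-d['t'])@d['M'])
a=r.get_image('side'); b=cv2.imread('pics/side20.png'); c0=cv2.imread('pics/side0.png')
df=cv2.absdiff(a,b).max(2); print('last move diff tray',(df[150:290,180:345]>40).sum())
df=cv2.absdiff(cv2.blur(a,(3,3)),cv2.blur(c0,(3,3))).max(2)>35; ys,xs=np.nonzero(df[150:290,180:345]); print('changed since start',len(xs)); 
n,l,s,ce=cv2.connectedComponentsWithStats(df[150:290,180:345].astype(np.uint8)); print([(tuple(np.round(ce[i]+[180,150])),s[i,4]) for i in range(1,n) if s[i,4]>5]); st()
E
```

```text
top stripe z 30 [ 0.63866022 59.94746466]
top stripe z 40 [-0.85363912 59.51265163]
top stripe z 47 [-1.89824866 59.20828251]
side centre z 25 [-2.48616526 55.02189176]
side centre z 30 [-1.14569982 59.52117261]
side centre z 35 [ 0.19476561 64.02045346]
stack top [ 1.58124766 90.11580371]
lower [ 0.86556546 81.05677057]
last move diff tray 0
changed since start 230
[((np.float64(270.0), np.float64(194.0)), np.int32(23)), ((np.float64(255.0), np.float64(216.0)), np.int32(6)), ((np.float64(264.0), np.float64(240.0)), np.int32(200))]
t20.68 tray x -227.4 y 176.4 z 240.3 ang(world ccw) -0.020 w 13.0 F [-0.2  0.   0.2] tilt [ 0.031 -0.026]
```

```bash
python3 -c "
from bench import r
print(r.job_done())"
```

```text
the job is handed in; nothing more can be done
None
```

I swept all three discs through the gate one at a time: seeds, then beetle, then shell. All three were in the collecting slot when I handed the job in, at about t = 20.7 s. I pushed each one with the fingertips set about 13 mm apart and never gripped or lifted a disc. The hand-in gave no verdict.

**Discs:**
- The seeds and shell discs lie stacked in the slot, at tray (1, 81) and (2, 90) mm.
- The beetle disc is not flat. It stands on edge against the slot wall below the gate, with its centre at about (-1, 60, 30) mm. That is inside the slot limits and well below the 46 mm height limit. It did not move between the last two side pictures.

**Other objects:** Comparing the first and last side pictures of the tray, the only changes were at the discs' old places and in the slot. The vial and loupe still stand, and the pen, tweezers, pot and lid look unmoved.

**Hand:** It finished well clear of the tray, at a height of 240 mm, with the wrist force reading about zero.

**Disagreement:** The two cameras put the tray about 6 mm apart in world y. The side view matched the measured fingertip position to about 1 mm, so I steered by it. Each disc's position relative to the tray agreed between the two views to about 3 mm.

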